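# Hold the dessert cool box open at its serving mark

### The arm

A 6-joint arm with a two-finger parallel gripper is mounted at the origin on the work surface. World frame = base frame: x ahead of the robot, y to its left, z up, the work surface at z = 0. Lengths are in mm, angles in rad, forces in N, time in s.
With the tool pointing down it reaches from about 350 to 975 mm from the base axis. Payload 7.1 kg.
Tool frame: the origin (TCP) lies at the very end of the fingers, on their centre line; the grasp point (between the pads) lies 19 mm behind it; y points along the fingers, z is the direction in which the jaws open and shut, and the axes are right-handed (so a half turn about y gives the same grasp; the last joint's range is limited). The gripper opens to 88 mm and grips with 3 to 60 N. Pads are 20 mm wide; open, the fingers measure 115 mm over their backs; the gripper's body (75 mm by 178 mm) begins 61 mm behind the grasp point.
Start: joints at [-1.148, 0.423, 1.63, -0, 1.089, -0.019], TCP at [267.244, -564.965, 222.675] pointing down, gripper open.
Joint ranges: [-3, 3], [-0.9, 2.11], [0.09, 2.58], [-1.31, 4.45], [0.11, 2.69], [-2.54, 2.54]. Speed limits (rad/s): [2.39, 2.39, 3.01, 3.14, 3.14, 3.14].

### API

Orientations are given as a rotation vector (axis times angle).
In Python, from workcell import ctrl gives the robot as it stands.
- The arm moves only by the shell command python3 -m jog 'ROWS'. ROWS is JSON, a list of rows, each a list of 3 entries, a list of its own where there are three numbers: the opening, from 0 (shut) to 1 (fully open), then the shift along the tool's x, y, z in cm, then the turn, a rotation vector about the tool's x, y, z in rad. In form: [[claw, [dx, dy, dz], [wx, wy, wz]], ...]. A call has 1 to 8 rows; each row is the pose to reach, as a shift and turn from the pose commanded when the call began, along the tool's axes at that moment; what a row does not reach only later rows make up. A row lasts 1/10 s, in which the tool goes at most 50 mm and 8.59 degrees, less where a joint would pass 70% of its speed; a pose out of reach is approached as far as the arm can. A call with a gripper value outside its range is refused whole. The fingers move at their own pace and stop on an object; the grip force is fixed at half the most. Time passes only in rows, so rows that repeat a pose let the fingers close. It gives the time, the measured TCP pose, the force and the opening at its end, in the units of the state.
- ctrl.get_obs(): the state, without advancing time (a new reading comes with each control period).
- ctrl.get_image(name): name is "side" or "top" or "wrist"; returns a dict with "color" (384x512x3 uint8, red, green, blue), "z_map" (384x512 float32, mm along the optical axis (not along the pixel's ray), 0 where there is no reading), "fx", "fy", "cx", "cy" (pixels), "dist_coeffs" ([k1, k2, p1, p2, k3] as OpenCV has them; the pictures are not rectified), "pose" (4x4, takes a point from camera to world coordinates). Camera axes: x right, y down, z forward; pixel columns grow to the right and rows downward; lengths in mm; the calibration is good to about 2 mm. A picture is of the moment at which its call begins.
- ctrl.close_job(): hands the job in, once; it reports no verdict.
The state is a dict: "t": time; "qpos": joint angles; "qvel": joint speeds; "joint_torque": joint torques, N m; "ee_pos": TCP position; "orientation": TCP orientation; "ft_force": force on the tool from outside, world axes, zero at the start; "moment": the same for the moment, N m; "width": finger opening in mm.
Only numpy, scipy, OpenCV 4.12 (cv2) and the standard library are available. Lean on these libraries where they do the work, as an engineer would, in place of code of your own. Each camera call takes 0.05 s, during which the arm holds its last target.

### The job

Get the dessert cool box ready for serving: first, with the blue lid still down, swing the orange front flap over and press it fully shut so that its tab sits behind the front rim. Then lift the sprung blue lid by its steel bar until the lid lines up with the yellow index arms, and finish while still holding it there with the gripper, steady, because the spring pulls it shut if let go. Leave the index arms as they are set, and do not knock the glasses, bowl, jar and spoon about.

Things in the scene. Friction and masses are not known exactly. Their poses are not given: they have to be found in the camera images.
- coolbox: White cool box, fixed, 340 x 240 mm. Origin on the table, z up; x runs from the front wall (x -180 to -170 mm, nearest the robot) to the back (x 160 mm). Side walls 118 mm high, front rim 128 mm. The orange flap covers the front well (x -170 to -46 mm), the blue lid the main well (x -38 to 150 mm). All hinge axes lie along its y.
- flap (a joint): Angle of the orange flap, rad: 0 = fully shut (level, top 120 mm above the table, tab behind the front rim). Starts at 1.7 to 1.9, upright and leaning back over the lid; stop at 1.95. The stiff hinge (0.08 N m friction) stays where it is left: the flap does not fall shut, push it all the way.
- flap_hinge (a point): Point on the flap's hinge axis, mid-width: 45 mm in front of (-x) the cool box origin, 117 mm above the table. Axes turn with the flap; its -x points to the free edge.
- flap_edge (a point): Middle of the flap's free edge, 115 mm from its hinge. Plate 214 mm wide, 6 mm thick, 60 g, with a 15 mm tab bent at right angles at this edge (towards the robot when upright, down when shut).
- lid (a joint): Angle of the blue lid, rad: 0 = shut, as at the start; grows as its front rises; stop at 1.3. A spring (0.4 N m when shut, 0.5 N m more per rad) and the lid's 0.4 kg pull it shut: straight up at the bar this takes about 5 N at 0, 8 N at 0.4 and 13 N at 0.68.
- lid_bar (a point): Middle of the lid's round steel bar, 12 mm thick, 80 mm clear between end posts, along the box's y. Shut: 5 mm in front of (-x) the box origin, 172 mm above the table, 40 mm above the lid's top. In the lid's frame 155 mm in front of its hinge axis and 52 mm above. Turns freely between fingers pinching it across (along box x), so the hand can stay upright. x points to the hinge.
- lid_hinge (a point): Point on the lid's hinge axis, mid-width: 150 mm behind (+x) the cool box origin, 120 mm above the table. The lid is a plate 12 mm thick reaching 190 mm forward from here and 236 mm wide, with a white stripe along each side. Axes turn with the lid.
- index (a joint): Angle at which the two yellow index arms are set, rad, in the same sense as the lid's: the lid is at the mark when its angle equals this one. Set anywhere from 0.26 to 0.68; stiff, leave it alone.
- index_arm (a point): Point midway between the two yellow index arms (6 mm thick, 10 mm high, red tips 206 mm from the axis), which pivot on the lid's hinge axis 132 mm to each side of the middle. This point is 155 mm in front of the axis; x runs along the arms towards it. At the mark, the arms lie along the lid's white side stripes.
- glass_in1: Clear dessert glass, 66 mm wide, 78 mm high, standing inside the main well under the lid; origin under its foot. Leave alone.
- glass_in2: Another such glass inside the main well. Leave alone.
- glass1: Such a glass on the table to the left of the cool box; origin under its foot. Leave alone.
- glass2: Another such glass on the table to the left. Leave alone.
- bowl: White bowl, 124 mm wide, 50 mm high, right of the cool box; origin under its foot. Leave alone.
- jar: Jar with orange cap, 66 mm wide, 90 mm high, right of the cool box; origin under its foot. Leave alone.
- spoon: Spoon lying on the table left of the cool box's front. Leave alone.

How it is judged:
By the outcome, as a careful person would: the job done as asked, in the order asked, and still so for the second after the job is handed in, while the arm keeps its last pose, push and grip.
It also fails if it takes over 53 s, if anything falls off the work surface, if the arm or the gripper's body presses on something with over 40 N, if the wrist force passes 120 N, or if a joint passes its speed limit or range.

## Working session

There is one attempt and no reset: what is moved stays moved. The work goes in short steps, Python scripts to look and compute and a shell command to move; the robot and the scene stay as the last step left them, time stands still between calls to the robot, and variables do not carry over. Pictures are saved under pics/ and viewed, and the job is handed in when it is done.

```bash
ls; mkdir -p pics; python3 - <<'E'
from workcell import ctrl
import cv2,numpy as np
o=ctrl.get_obs();print({k:np.round(v,3).tolist() for k,v in o.items()})
for n in ("side","top"):
    d=ctrl.get_image(n);np.savez(f"{n}0.npz",**d)
    cv2.imwrite(f"pics/{n}0.png",d["color"][:,:,::-1]);print(n,d["fx"],d["fy"],d["cx"],d["cy"],d["dist_coeffs"],np.round(d["pose"],3).tolist())
E
```

```text
pics
{'t': 0.0, 'qpos': [-1.148, 0.424, 1.631, -0.0, 1.089, -0.019], 'qvel': [0.0, 0.0, -0.001, 0.0, -0.001, 0.0], 'joint_torque': [0.001, -54.462, -27.366, 0.064, 0.023, -0.0], 'ee_pos': [267.021, -564.477, 221.902], 'orientation': [-0.444, 1.978, -1.975], 'ft_force': [-0.52, 0.538, -0.025], 'moment': [-0.0, -0.015, -0.038], 'width': 87.728}
side 485.15251812403363 485.15251812403363 258.0957763205078 189.08697353836556 [-0.04751636  0.          0.          0.          0.        ] [[-0.92, -0.223, 0.322, 198.797], [-0.391, 0.476, -0.788, 969.318], [0.022, -0.851, -0.525, 729.156], [0.0, 0.0, 0.0, 1.0]]
top 380.9295056083799 380.9295056083799 255.71530389030465 188.11562179076125 [-0.06158062  0.          0.          0.          0.        ] [[0.024, -0.998, 0.055, 510.813], [-1.0, -0.025, -0.018, 56.433], [0.019, -0.054, -0.998, 1089.323], [0.0, 0.0, 0.0, 1.0]]
```

View pics/side0.png

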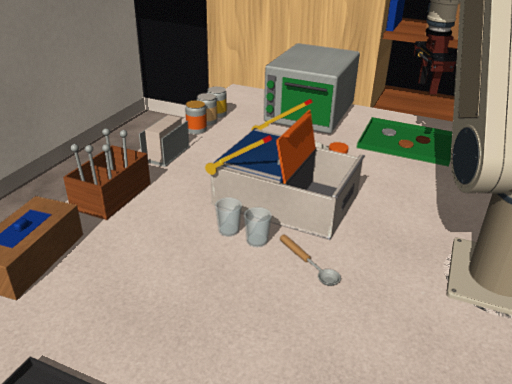

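View pics/top0.png

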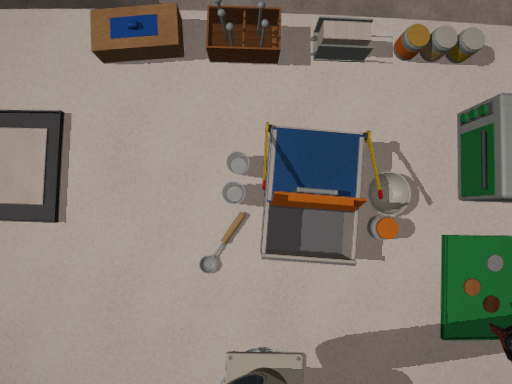

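The side view shows the box near (290,170), with the flap leaning back over the lid and the yellow arms raised. In the top view the box is near (313,195), its bar near (318,191), and the arms' red tips are at (264,185) and (380,195).

```bash
cat > h.py <<'E'
import numpy as np,cv2
def load(n): return dict(np.load(n))
def K(d): return np.array([[d["fx"],0,d["cx"]],[0,d["fy"],d["cy"]],[0,0,1]],float)
def rays(d,uv):
    uv=np.asarray(uv,float).reshape(-1,1,2)
    n=cv2.undistortPoints(uv,K(d),d["dist_coeffs"]).reshape(-1,2)
    r=np.c_[n,np.ones(len(n))]
    return d["pose"][:3,3],r@d["pose"][:3,:3].T
def plane(d,uv,z):
    o,r=rays(d,uv); return o+r*((z-o[2])/r[:,2])[:,None]
def cloud(d):
    z=d["z_map"];v,u=np.mgrid[:z.shape[0],:z.shape[1]]
    o,r=rays(d,np.c_[u.ravel(),v.ravel()])
    P=o+r*z.reshape(-1,1); return P.reshape(*z.shape,3)
def proj(d,P):
    P=np.asarray(P,float).reshape(-1,3);R=d["pose"][:3,:3];t=d["pose"][:3,3]
    return cv2.projectPoints(((P-t)@R),np.zeros(3),np.zeros(3),K(d),d["dist_coeffs"])[0].reshape(-1,2)
def hsv(d): return cv2.cvtColor(d["color"],cv2.COLOR_RGB2HSV)
E
python3 - <<'E'
from h import *
d=load("top0.npz");s=load("side0.npz")
cv2.imwrite("pics/topc.png",cv2.resize(d["color"][110:275,220:420,::-1],None,fx=4,fy=4,interpolation=2)[:600])
cv2.imwrite("pics/sidec.png",cv2.resize(s["color"][90:240,190:375,::-1],None,fx=4,fy=4,interpolation=2))
for n,d in(("top",d),("side",s)):
    h=hsv(d);P=cloud(d);z=d["z_map"]
    print(n,(z>0).mean())
    roi=np.zeros(z.shape,bool)
    if n=="top": roi[110:275,220:420]=1
    else: roi[90:240,190:375]=1
    for nm,lo,hi in(("blue",(100,100,30),(125,255,255)),("orange",(5,180,120),(16,255,255)),("yellow",(20,150,120),(32,255,255)),("red",(0,180,80),(3,255,255))):
        m=(cv2.inRange(h,lo,hi)>0)&roi
        nc,lab,st,c=cv2.connectedComponentsWithStats(m.astype(np.uint8))
        for i in range(1,nc):
            if st[i,4]>8:
                q=P[(lab==i)&(z>0)]; print(nm,st[i].tolist(),np.round(np.median(q,0),0) if len(q) else None, np.round(np.percentile(q,[2,98],axis=0),0).tolist() if len(q) else None)
E
```

```text
top 0.9961039225260416
blue [273, 127, 91, 70, 4927] [ 638. -111.  132.] [[561.0, -213.0, 128.0], [712.0, -11.0, 135.0]]
orange [274, 192, 93, 14, 607] [ 538. -107.  230.] [[527.0, -199.0, 226.0], [549.0, -14.0, 234.0]]
orange [376, 218, 22, 21, 362] [ 469. -312.   90.] [[445.0, -337.0, 85.0], [493.0, -286.0, 93.0]]
yellow [263, 122, 5, 58, 115] [644.  20. 189.] [[582.0, 15.0, 133.0], [729.0, 25.0, 232.0]]
yellow [367, 131, 14, 59, 168] [ 639. -243.  180.] [[566.0, -308.0, -1.0], [715.0, -238.0, 234.0]]
red [263, 181, 3, 9, 15] [565.  23. 246.] [[556.0, 21.0, 240.0], [574.0, 26.0, 250.0]]
red [378, 190, 5, 9, 29] [ 551. -238.  244.] [[542.0, -242.0, 238.0], [561.0, -235.0, 250.0]]
side 0.9961090087890625
blue [217, 130, 52, 31, 315] [ 697. -157.  131.] [[664.0, -221.0, 129.0], [716.0, -41.0, 134.0]]
blue [226, 135, 56, 48, 1030] [622. -63. 131.] [[549.0, -199.0, 129.0], [680.0, -11.0, 133.0]]
orange [276, 110, 38, 74, 674] [531. -68. 169.] [[516.0, -200.0, 124.0], [558.0, 0.0, 233.0]]
orange [190, 116, 14, 13, 168] [ 981. -369.   45.] [[964.0, -389.0, 23.0], [1004.0, -360.0, 65.0]]
orange [329, 143, 19, 10, 148] [ 467. -310.   89.] [[444.0, -341.0, 82.0], [493.0, -287.0, 91.0]]
yellow [219, 100, 5, 8, 23] [ 969. -542.   57.] [[964.0, -551.0, 40.0], [977.0, -531.0, 69.0]]
yellow [252, 103, 53, 27, 215] [ 643. -244.  175.] [[566.0, -552.0, 35.0], [764.0, -238.0, 229.0]]
yellow [205, 140, 59, 35, 330] [679.  19. 156.] [[581.0, -109.0, 108.0], [733.0, 26.0, 231.0]]
red [305, 100, 6, 4, 15] [ 551. -237.  242.] [[546.0, -243.0, 235.0], [559.0, -234.0, 247.0]]
red [264, 136, 7, 6, 25] [565.  25. 241.] [[558.0, 20.0, 235.0], [573.0, 27.0, 247.0]]
```

View pics/topc.png

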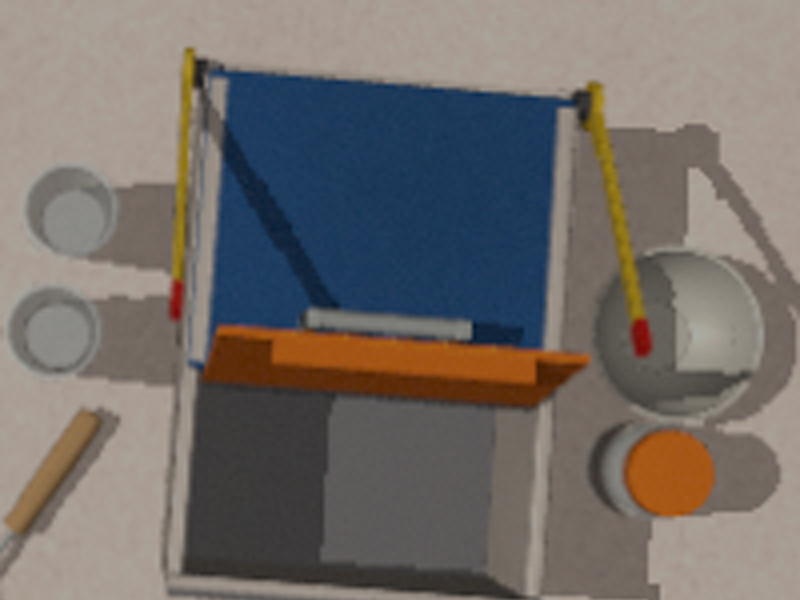

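View pics/sidec.png

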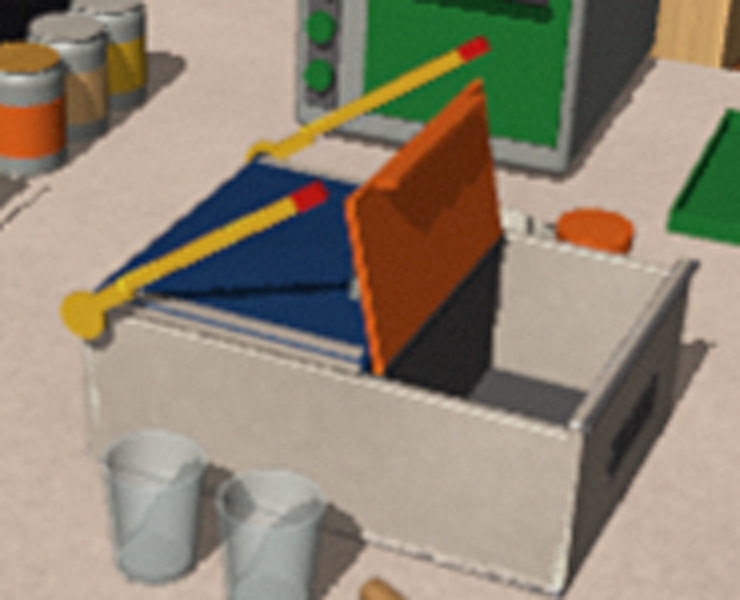

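```bash
python3 - <<'E'
from h import *
d=load("top0.npz");s=load("side0.npz")
h=hsv(d);P=cloud(d);roi=np.zeros(P.shape[:2],bool);roi[110:275,220:420]=1
Q=P[roi]
m=cv2.inRange(h,(100,100,30),(125,255,255))>0
B=P[m&roi];B=B[(abs(B[:,2]-132)<4)]
# side edges of blue per row, front hidden
v,u=np.nonzero(m&roi)
L=[];R=[]
for r in range(138,188,2):
    uu=u[v==r];L.append((uu.min()-.5,r));R.append((uu.max()+.5,r))
L=plane(d,L,132);R=plane(d,R,132)
for X in(L,R):
    p=np.polyfit(X[:,0],X[:,1],1);print("lid side slope",p[0],"y@600",np.polyval(p,600))
# walls by height
for nm,lo,hi in(("wall",115,121),("rim",124.5,131)):
    W=Q[(Q[:,2]>lo)&(Q[:,2]<hi)]
    W=W[(W[:,0]<520)] 
    print(nm,len(W),W.min(0),W.max(0))
    if nm=="rim":
        W=W[W[:,0]<W[:,0].min()+40]
        p=np.polyfit(W[:,1],W[:,0],1);print(p,np.polyval(p,-110),W[:,0].min(),W[:,1].min(),W[:,1].max())
    else:
        for X in(W[W[:,1]>-60],W[W[:,1]<-160]):
            print(len(X),np.polyfit(X[:,0],X[:,1],1),np.median(X,0),X[:,1].min(),X[:,1].max())
# side cam rim
P2=cloud(s);r2=np.zeros(P.shape[:2],bool);r2[90:240,190:375]=1;Q=P2[r2]
W=Q[(Q[:,2]>125)&(Q[:,2]<131)&(Q[:,0]<420)&(Q[:,0]>330)];print(len(W),np.median(W,0),np.polyfit(W[:,1],W[:,0],1) if len(W)>3 else"")
yw=-0.054
E
```

```text
lid side slope -0.048191780027315695 y@600 -5.020743303215596
lid side slope -0.05822689499190765 y@600 -215.218878005119
wall 444 [ 389.00720469 -225.47441616  115.02233069] [519.92527236  21.71808628 120.99949922]
197 [-0.06888885 39.68042575] [463.24174268  12.40855102 118.07742071] -57.25375695328704 21.71808627915277
205 [ 2.65817844e-02 -2.25445501e+02] [ 455.69260802 -216.22233856  117.97671041] -225.47441615792496 -160.0738434028495
rim 547 [ 374.78479096 -224.19043311  124.53609429] [519.70247155  21.79845925 130.9590434 ]
[5.73716097e-02 3.94230267e+02] 387.91939040675385 374.78479095636897 -218.91620766326395 21.798459248394607
250 [389.12579032 -84.39560645 127.060962  ] [5.12464725e-02 3.93738228e+02]
```

```bash
python3 - <<'E'
from h import *
d=load("top0.npz");s=load("side0.npz")
yaw=-0.0535;c,sn=np.cos(yaw),np.sin(yaw)
O=np.array([563,-108.1,0]);R=np.array([[c,-sn,0],[sn,c,0],[0,0,1]])
print("bar meas",plane(d,[[315.5+1.5,190.3]],178), "pred",O+R@[-5,0,172])
print("bar ends",plane(d,[[296.5,188.5],[337,192.5]],178))
for n,dd in(("top",d),("side",s)):
    h=hsv(dd);P=cloud(dd)
    for sg in(1,-1):
        m=(cv2.inRange(h,(20,150,120),(32,255,255))>0)|(cv2.inRange(h,(0,180,80),(3,255,255))>0)
        b=(P-O)@R
        k=m&(abs(b[...,1]-132*sg)<14)&(b[...,2]>100)&(b[...,2]<270)&(b[...,0]>-80)&(b[...,0]<180)
        q=b[k]; k2=q[:,0]<125
        p=np.polyfit(q[k2,0],q[k2,2],1)
        r=abs(q[:,2]-np.polyval(p,q[:,0]))<5;p=np.polyfit(q[k2&r,0],q[k2&r,2],1)
        print(n,sg,len(q),"angle",np.arctan(-p[0]),"z@150",np.polyval(p,150),"y",np.median(q[:,1]),"xmin",q[:,0].min(),"zmax",np.percentile(q[:,2],97))
# left arm via outer-face plane in side view
h=hsv(s);m=(cv2.inRange(h,(20,150,120),(32,255,255))>0)|(cv2.inRange(h,(0,180,80),(3,255,255))>0)
v,u=np.nonzero(m);k=(u>222)&(u<272)&(v>134)&(v<170);v,u=v[k],u[k]
o,r=rays(s,np.c_[u,v]);n=R[:,1];t=((O-o)@n+135)/(r@n);X=((o+r*t[:,None])-O)@R
p=np.polyfit(X[:,0],X[:,2],1);print("left plane",np.arctan(-p[0]),np.polyval(p,150),X[:,0].min())
# from tip + hinge, using two-view red centroid depth
# flap
for n,dd in(("top",d),("side",s)):
    P=cloud(dd);b=(P-O)@R;m=cv2.inRange(hsv(dd),(3,170,60),(17,255,255))>0
    k=m&(abs(b[...,1])<112)&(b[...,2]>116)&(b[...,2]<245)&(b[...,0]>-80)&(b[...,0]<20);q=b[k]
    print(n,len(q),np.percentile(q,[2,50,98],axis=0).round(1).tolist())
    if n=="side":
        q=q[(q[:,2]<210)&(abs(q[:,1])<100)];p=np.polyfit(q[:,2],q[:,0],1);print("flap lean",p,np.arctan(p[0])+np.pi/2,np.polyval(p,120))
E
```

```text
bar meas [[ 559.44435472 -107.39427528  178.        ]] pred [ 558.00715392 -107.83262759  172.        ]
bar ends [[ 562.51950574  -57.78984008  178.        ]
 [ 555.36119    -156.03297854  178.        ]]
top 1 129 angle 0.6253107449681338 z@150 133.6799582411752 y 131.99376325373294 xmin -14.05051668870938 zmax 247.12012020362377
top -1 187 angle 0.6255344111053962 z@150 133.06833796624585 y -130.536719092891 xmin -14.003935795865168 zmax 246.224965960583
side 1 338 angle 0.631067565164322 z@150 128.2182359764442 y 132.6711792627122 xmin -12.052839404046678 zmax 241.742251430087
side -1 208 angle 0.6286216813857523 z@150 128.0317898552488 y -131.44793615610155 xmin -10.707671937174279 zmax 242.005067735494
left plane 0.6243068975209062 130.27355117496842 -13.117327763568278
top 1193 [[-44.7, -99.0, 130.7], [-30.9, 5.9, 227.9], [-16.8, 102.7, 234.1]]
side 1547 [[-45.0, -95.4, 124.6], [-33.3, 20.9, 179.4], [-18.0, 105.5, 231.8]]
flap lean [  0.22469446 -72.61623817] 1.7918199294532415 -45.652903383060945
```

```bash
cat >> h.py <<'E'
from scipy.spatial.transform import Rotation as Ro
yaw=-0.0535;O=np.array([563,-108.1,0.]);Rb=Ro.from_euler("z",yaw).as_matrix()
def st(show=True):
    from workcell import ctrl
    o=ctrl.get_obs();T=Ro.from_rotvec(o["orientation"]).as_matrix();p=np.array(o["ee_pos"])
    if show:
        print("t",round(float(o["t"]),2),"tcp",np.round(p,1),"box",np.round((p-O)@Rb,1),"F",np.round(o["ft_force"],1),"w",round(float(o["width"]),1))
    return p,T,o
def to(bx): # shift in tool axes (cm) to reach box-frame points
    p,T,o=st()
    for b in np.atleast_2d(bx): print(b,"->",np.round(((O+Rb@b)-p)@T/10,2))
E
python3 - <<'E'
from h import *
p,T,o=st();print(T.round(3))
# target orientation: y down, z = box +x or -x
for s in(1,-1):
    z=s*Rb[:,0];y=np.array([0,0,-1.]);x=np.cross(y,z);G=np.c_[x,y,z]
    print(s,Ro.from_matrix(T.T@G).as_rotvec().round(3))
to([[10,0,320],[10,0,205]])
E
```

```text
t 0.1 tcp [ 267.1 -564.5  222. ] box [-271.1 -471.6  222. ] F [-0.4  0.2  0.2] w 88.3
[[-0.904 -0.001  0.428]
 [-0.428  0.001 -0.904]
 [-0.    -1.    -0.001]]
1 [ 1.000e-03 -1.075e+00 -1.000e-03]
-1 [1.000e-03 2.066e+00 1.000e-03]
t 0.1 tcp [ 267.1 -564.5  222. ] box [-271.1 -471.6  222. ] F [-0.4  0.2  0.2] w 88.3
[ 10   0 320] -> [-47.15  -9.76 -28.15]
[ 10   0 205] -> [-47.15   1.74 -28.13]
```

```bash
python3 -m jog '[[0,[0,-5,0],[0,0,0]],[0,[-2,-9.8,-1],[0,-0.1,0]],[0,[-47.1,-9.8,-28.1],[0,-1.075,0]],[0,[-47.1,-9.8,-28.1],[0,-1.075,0]],[0,[-47.1,-9.8,-28.1],[0,-1.075,0]],[0,[-47.1,-9.8,-28.1],[0,-1.075,0]],[0,[-47.1,-9.8,-28.1],[0,-1.075,0]],[0,[-47.1,-9.8,-28.1],[0,-1.075,0]]]'
python3 - <<'E'
from h import *
to([[10,0,320],[10,0,205]]);p,T,o=st()
z=Rb[:,0];y=np.array([0,0,-1.]);x=np.cross(y,z);G=np.c_[x,y,z]
print(Ro.from_matrix(T.T@G).as_rotvec().round(3))
E
```

```text
t: 0.9
ee_pos: [447.3, -296.8, 319.4]
orientation: [-1.149, 1.3, -1.299]
ft_force: [0.6, -0.1, 0.4]
width: 27.2
t 0.9 tcp [ 447.3 -296.8  319.4] box [-105.5 -194.7  319.4] F [ 0.6 -0.1  0.4] w 27.2
[ 10   0 320] -> [-20.22  -0.06  10.17]
[ 10   0 205] -> [-20.22  11.44  10.17]
t 0.9 tcp [ 447.3 -296.8  319.4] box [-105.5 -194.7  319.4] F [ 0.6 -0.1  0.4] w 27.2
[ 0.   -0.07 -0.  ]
```

```bash
python3 -m jog '[[0,[-4,0,2],[0,-0.05,0]],[0,[-8,0,4],[0,-0.06,0]],[0,[-12,0,6],[0,-0.06,0]],[0,[-18,0,9],[0,-0.06,0]],[0,[-18,0,9],[0,-0.06,0]],[0,[-18,0,9],[0,-0.06,0]],[0,[-18,0,9],[0,-0.06,0]]]'
python3 - <<'E'
from h import *
to([[10,0,320],[10,0,205]]);p,T,o=st()
z=Rb[:,0];y=np.array([0,0,-1.]);x=np.cross(y,z);G=np.c_[x,y,z]
print(Ro.from_matrix(T.T@G).as_rotvec().round(3))
E
```

```text
t: 1.6
ee_pos: [558.6, -132.1, 319.1]
orientation: [-1.177, 1.26, -1.259]
ft_force: [-0.9, -0.2, 0.1]
width: 0.6
t 1.6 tcp [ 558.6 -132.1  319.1] box [ -3.1 -24.2 319.1] F [-0.9 -0.2  0.1] w 0.6
[ 10   0 320] -> [-2.44 -0.09  1.27]
[ 10   0 205] -> [-2.45 11.41  1.29]
t 1.6 tcp [ 558.6 -132.1  319.1] box [ -3.1 -24.2 319.1] F [-0.9 -0.2  0.1] w 0.6
[ 0.001 -0.015  0.   ]
```

```bash
python3 -m jog '[[0,[-2.4,0,1.5],[0,-0.015,0]],[0,[-2.4,0,1.5],[0,-0.015,0]],[0,[-2.4,4,1.5],[0,-0.015,0]],[0,[-2.4,7,1.5],[0,-0.015,0]],[0,[-2.4,9,1.5],[0,-0.015,0]],[0,[-2.4,9,1.5],[0,-0.015,0]]]'
python3 - <<'E'
from h import *
p,T,o=st()
from workcell import ctrl
for n in("side","wrist"):
    d=ctrl.get_image(n);im=d["color"][:,:,::-1]
    cv2.imwrite(f"pics/{n}1.png",cv2.resize(im[60:240,190:375],None,fx=3.3,fy=3.3) if n=="side" else im)
E
```

```text
t: 2.2
ee_pos: [572.8, -110.2, 226.6]
orientation: [-1.186, 1.255, -1.247]
ft_force: [-0.4, 0.1, 0.2]
width: 0.4
t 2.2 tcp [ 572.8 -110.2  226.6] box [  9.9  -1.6 226.6] F [-0.4  0.1  0.2] w 0.4
```

View pics/side1.png

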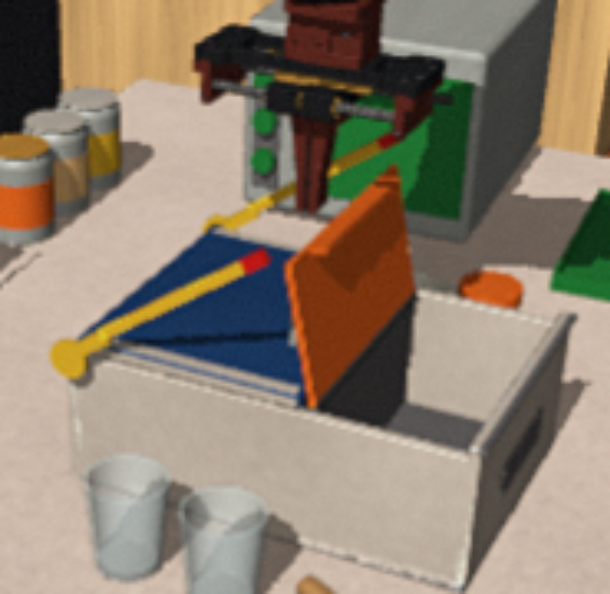

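View pics/wrist1.png

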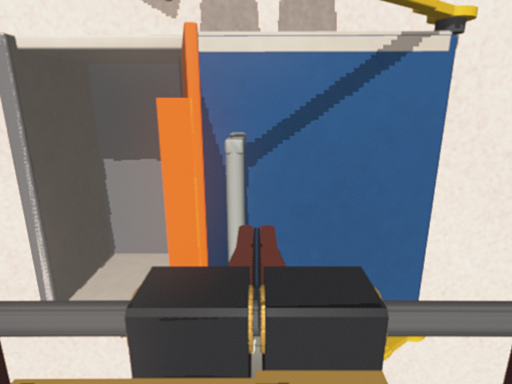

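The finger tips stand behind the flap, above the bar: in the wrist view the flap is at u≈195 and the tips at u≈257. Now I'll push it over.

```bash
python3 -m jog '[[0,[0,2,0],[0,0,0]],[0,[0,2,0],[0,0,0]],[0,[0,1.8,-2.2],[0,0,0]],[0,[0,1.7,-4.5],[0,0,0]],[0,[0,1.7,-6.2],[0,0,0]],[0,[0,2,-7.9],[0,0,0]],[0,[0,2.8,-9.6],[0,0,0]],[0,[0,4,-11.2],[0,0,0]]]'
python3 - <<'E'
from h import *
p,T,o=st()
from workcell import ctrl
d=ctrl.get_image("side");im=d["color"][:,:,::-1]
cv2.imwrite(f"pics/side2.png",cv2.resize(im[60:240,190:375],None,fx=3.3,fy=3.3))
st()
E
```

```text
t: 3.1
ee_pos: [464.9, -103.5, 191.8]
orientation: [-1.18, 1.245, -1.252]
ft_force: [0.0, -0.2, -0.4]
width: 0.5
t 3.1 tcp [ 464.9 -103.5  191.8] box [-98.2  -0.7 191.8] F [ 0.  -0.2 -0.4] w 0.5
t 3.15 tcp [ 460.9 -102.8  189.4] box [-102.2   -0.2  189.4] F [-2.5  0.1 -1.4] w 0.2
```

View pics/side2.png

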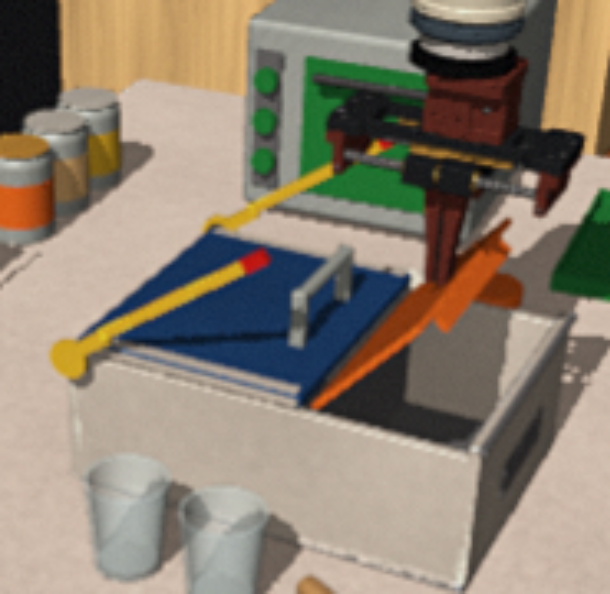

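The flap is following, now at about 45° with the tip on its face at (440,280). I'll carry on down.

```bash
python3 -m jog '[[0,[0,1.1,-0.9],[0,0,0]],[0,[0,2.3,-1.8],[0,0,0]],[0,[0,4.3,-2.6],[0,0,0]],[0,[0,5.6,-3.1],[0,0,0]],[0,[0,6.4,-3.3],[0,0,0]],[0,[0,6.8,-3.5],[0,0,0]],[0,[0,6.9,-3.5],[0,0,0]],[0,[0,6.9,-3.5],[0,0,0]]]'
python3 - <<'E'
from h import *
st()
E
```

```text
t: 3.95
ee_pos: [429.5, -101.2, 121.0]
orientation: [-1.183, 1.248, -1.249]
ft_force: [-0.4, -0.3, 0.0]
width: 0.5
t 3.95 tcp [ 429.5 -101.2  121. ] box [-133.7   -0.2  121. ] F [-0.4 -0.3  0. ] w 0.5
```

```bash
python3 -m jog '[[0,[0,0.1,-0.4],[0,0,0]],[0,[0,0.3,-0.7],[0,0,0]],[0,[0,0.4,-0.7],[0,0,0]],[0,[0,0.4,-0.7],[0,0,0]],[0,[0,0.4,-0.7],[0,0,0]]]'
python3 - <<'E'
from h import *
st()
E
```

```text
t: 4.45
ee_pos: [426.1, -101.2, 119.7]
orientation: [-1.177, 1.242, -1.254]
ft_force: [-0.3, 3.6, 28.9]
width: 0.2
t 4.45 tcp [ 426.1 -101.2  119.7] box [-137.1   -0.4  119.7] F [-0.3  3.6 28.9] w 0.2
```

```bash
python3 -m jog '[[0,[0,-4,0],[0,0,0]],[0,[0,-8,0],[0,0,0]],[1,[0,-12,0],[0,0,0]],[1,[0,-13,4],[0,0,0]],[1,[0,-13,8],[0,0,0]],[1,[0,-13,12.5],[0,0,0]],[1,[0,-13,12.5],[0,0,0]],[1,[0,-13,12.5],[0,0,0]]]'
python3 - <<'E'
from h import *
to([-5,0,240])
from workcell import ctrl
for n in("side","top","wrist"):
    d=ctrl.get_image(n);np.savez(f"{n}3.npz",**d);im=d["color"][:,:,::-1]
    if n=="side":im=cv2.resize(im[60:240,190:375],None,fx=3.3,fy=3.3)
    cv2.imwrite(f"pics/{n}3.png",im)
d=load("side3.npz");b=(cloud(d)-O)@Rb
m=(cv2.inRange(hsv(d),(3,170,60),(17,255,255))>0)&(abs(b[...,1])<105)&(b[...,0]>-175)&(b[...,0]<-40)&(b[...,2]>60)
q=b[m];print(len(q),np.percentile(q,[2,50,98],axis=0).round(1));p=np.polyfit(q[:,0],q[:,2],1);print(p,np.polyval(p,[-50,-155]))
p0=load("side0.npz");b0=(cloud(p0)-O)@Rb
k=(b[...,2]>100)&(b[...,0]>0)&(b[...,0]<140)&(abs(b[...,1])<90)&(b[...,2]<140);print("lid z",np.median(b[k],0))
E
```

```text
t: 5.25
ee_pos: [546.4, -107.2, 245.9]
orientation: [-1.184, 1.25, -1.248]
ft_force: [-0.1, 0.3, -0.9]
width: 45.0
t 5.25 tcp [ 546.4 -107.2  245.9] box [-16.7   0.  245.9] F [-0.1  0.3 -0.9] w 45.0
[ -5   0 240] -> [0.01 0.59 1.17]
1977 [[-156.9  -99.7  113.5]
 [-100.2   14.6  119.3]
 [ -45.4  102.5  384.7]]
[  0.59111944 195.13581622] [165.57984443 103.51230365]
lid z [ 64.43853164  15.49423156 131.04703906]
```

View pics/side3.png

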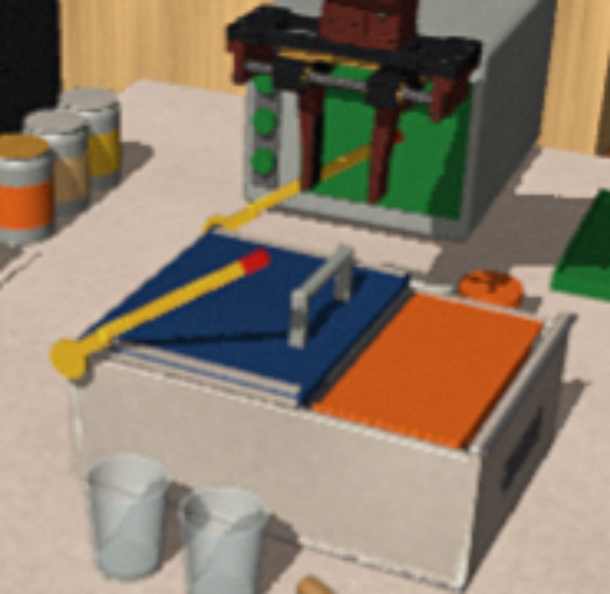

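View pics/wrist3.png

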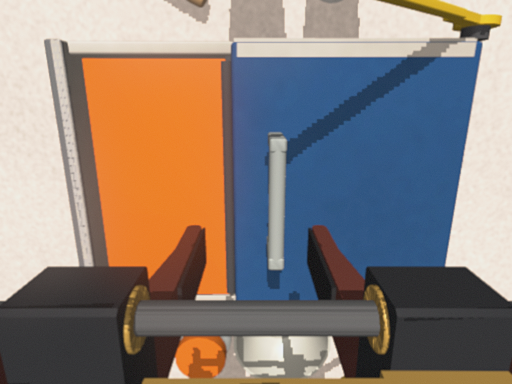

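The flap now lies level behind the front rim, and the bar is between the open fingers (wrist view, u≈277). I'll measure both.

```bash
python3 - <<'E'
from h import *
for n in("side3","wrist3","top3"):
    d=load(n+".npz");b=(cloud(d)-O)@Rb
    m=(cv2.inRange(hsv(d),(3,170,60),(17,255,255))>0)&(abs(b[...,1])<100)&(b[...,0]>-152)&(b[...,0]<-52)&(b[...,2]>90)&(b[...,2]<150)
    q=b[m]
    if len(q)>50:p=np.polyfit(q[:,0],q[:,2],1);print(n,"flap",len(q),p[0],np.polyval(p,[-45,-160]))
    m=(b[...,2]>164)&(b[...,2]<182)&(abs(b[...,1])<50)&(b[...,0]>-30)&(b[...,0]<25);q=b[m]
    if len(q)>10:print(n,"bar",len(q),np.median(q,0),np.percentile(q,[3,97],axis=0).round(1).tolist())
E
```

```text
side3 flap 1467 5.5080800825342246e-05 [119.30553112 119.29919683]
side3 bar 122 [ -6.81611007   4.99183475 175.03460524] [[-10.5, -46.2, 165.2], [0.3, 48.8, 178.7]]
wrist3 flap 22274 -1.8328470636123322e-06 [119.96076933 119.96098011]
wrist3 bar 2161 [ -3.04627862   3.97533144 176.91255508] [[-8.5, -46.5, 172.6], [2.7, 47.0, 178.5]]
top3 flap 1712 -0.0005280698959215565 [119.99857192 120.05929996]
top3 bar 91 [ -5.31812656  29.16191542 176.4048711 ] [[-10.7, 8.0, 172.1], [0.7, 48.6, 180.3]]
```

```bash
python3 -m jog '[[1,[0,0,0.8],[0,0,0]],[1,[0,2,0.8],[0,0,0]],[1,[0,4,0.8],[0,0,0]],[1,[0,4,0.8],[0,0,0]],[1,[0,4,0.8],[0,0,0]]]'
python3 - <<'E'
from h import *
to([-4,0,153])
E
```

```text
t: 5.9
ee_pos: [554.7, -107.8, 206.9]
orientation: [-1.183, 1.249, -1.249]
ft_force: [-0.8, -0.2, 0.8]
width: 87.6
t 5.9 tcp [ 554.7 -107.8  206.9] box [-8.300e+00 -2.000e-01  2.069e+02] F [-0.8 -0.2  0.8] w 87.6
[ -4   0 153] -> [-0.02  5.39  0.43]
```

```bash
python3 -m jog '[[1,[0,2,0.4],[0,0,0]],[1,[0,4,0.4],[0,0,0]],[1,[0,5.2,0.4],[0,0,0]],[1,[0,5.4,0.4],[0,0,0]],[1,[0,5.4,0.4],[0,0,0]]]'
python3 -m jog '[[0,[0,0,0],[0,0,0]],[0,[0,0,0],[0,0,0]],[0,[0,0,0],[0,0,0]],[0,[0,0,0],[0,0,0]],[0,[0,0,0],[0,0,0]],[0,[0,0,0],[0,0,0]],[0,[0,0,0],[0,0,0]],[0,[0,0,0],[0,0,0]]]'
python3 - <<'E'
from h import *
to([-4,0,153])
E
```

```text
t: 6.4
ee_pos: [559.1, -108.1, 153.0]
orientation: [-1.183, 1.249, -1.249]
ft_force: [-0.2, -0.1, 0.6]
width: 87.8
t: 7.2
ee_pos: [558.7, -108.0, 152.5]
orientation: [-1.183, 1.249, -1.249]
ft_force: [0.0, -0.7, 0.8]
width: 27.0
t 7.2 tcp [ 558.7 -108.   152.5] box [-4.300e+00 -1.000e-01  1.525e+02] F [ 0.  -0.7  0.8] w 27.0
[ -4   0 153] -> [-0.01 -0.05  0.03]
```

```bash
python3 -m jog '[[0,[0,0,0],[0,0,0]],[0,[0,0,0],[0,0,0]],[0,[0,0,0],[0,0,0]],[0,[0,0,0],[0,0,0]],[0,[0,0,0],[0,0,0]],[0,[0,0,0],[0,0,0]]]'
python3 - <<'E'
from h import *
p,T,o=st()
H=np.array([150,0,120.]);a0=np.arctan2(52,155);r=np.hypot(155,52)
for a in(0,.1,.2,.3,.4,.5,.6,.627):
    c=np.array([150-r*np.cos(a0+a),0,120+r*np.sin(a0+a)]);print(a,(c-[-5,0,172]).round(1),"tool cm",((Rb@(c-[-5,0,172]))@T/10).round(2))
E
```

```text
t: 7.8
ee_pos: [559.8, -108.1, 152.6]
orientation: [-1.182, 1.247, -1.25]
ft_force: [5.2, 0.1, -3.0]
width: 10.9
t 7.8 tcp [ 559.8 -108.1  152.6] box [ -3.2  -0.2 152.6] F [ 5.2  0.1 -3. ] w 10.9
0 [0. 0. 0.] tool cm [0. 0. 0.]
0.1 [ 6.   0.  15.2] tool cm [-0.   -1.52  0.6 ]
0.2 [13.4  0.  29.8] tool cm [-0.   -2.97  1.35]
0.3 [22.3  0.  43.5] tool cm [-0.   -4.34  2.24]
0.4 [32.5  0.  56.3] tool cm [-0.   -5.62  3.26]
0.5 [43.9  0.  67.9] tool cm [-0.   -6.79  4.4 ]
0.6 [56.4  0.  78.4] tool cm [-0.   -7.83  5.66]
0.627 [60.   0.  81.1] tool cm [-0.   -8.09  6.02]
```

The bar is gripped (opening 10.9). I'll lift along the lid's arc to 0.4 and check.

```bash
python3 -m jog '[[0,[0,-0.4,0.15],[0,0,0]],[0,[0,-1.5,0.6],[0,0,0]],[0,[0,-2.2,0.95],[0,0,0]],[0,[0,-3,1.35],[0,0,0]],[0,[0,-4.3,2.25],[0,0,0]],[0,[0,-5,2.75],[0,0,0]],[0,[0,-5.6,3.25],[0,0,0]],[0,[0,-5.6,3.25],[0,0,0]]]'
cat > lid.py <<'E'
from h import *
from workcell import ctrl
import sys
k=sys.argv[1]
p,T,o=st();d=ctrl.get_image("side");np.savez(f"side{k}.npz",**d);t=ctrl.get_image("top");np.savez(f"top{k}.npz",**t)
cv2.imwrite(f"pics/side{k}.png",cv2.resize(d["color"][60:240,190:375,::-1],None,fx=3.3,fy=3.3))
g=(p-O)@Rb+[0,0,19]
# grasp-based angle (offset calibrated at lid shut: box -3.2,-> bar -5; 171.6 -> 172)
c=g+[-1.8,0,.4]-[150,0,120];print("lid from TCP",np.arctan2(c[2],-c[0])-np.arctan2(52,155),"r",np.hypot(c[0],c[2]),np.hypot(155,52))
for n,e in(("side",d),("top",t)):
    b=(cloud(e)-O)@Rb;h=hsv(e)
    m=(cv2.inRange(h,(100,100,30),(125,255,255))>0)&(abs(b[...,1])<105)&(b[...,0]>-45)&(b[...,0]<145)&(b[...,2]>115)
    q=b[m];
    for _ in range(4):
        f=np.polyfit(q[:,0],q[:,2],1);r=abs(q[:,2]-np.polyval(f,q[:,0]));q=q[r<max(3,1.5*r.std())]
    print(n,"lid angle",len(q),np.arctan(-f[0]),"z@150",np.polyval(f,150))
    for sg in(1,-1):
        m=((cv2.inRange(h,(20,150,120),(32,255,255))>0)|(cv2.inRange(h,(0,180,80),(3,255,255))>0))&(abs(b[...,1]-132*sg)<14)&(b[...,2]>100)&(b[...,2]<270)&(b[...,0]>-80)&(b[...,0]<125)
        q=b[m]
        if len(q)<20: continue
        for _ in range(3):
            f=np.polyfit(q[:,0],q[:,2],1);r=abs(q[:,2]-np.polyval(f,q[:,0]));q=q[r<max(5,0)]
        print(n,"arm",sg,len(q),np.arctan(-f[0]))
E
python3 lid.py 4
```

```text
t: 8.6
ee_pos: [590.1, -109.7, 208.6]
orientation: [-1.185, 1.251, -1.247]
ft_force: [-5.4, -1.1, -3.0]
width: 10.9
t 8.6 tcp [ 590.1 -109.7  208.6] box [ 2.720e+01 -2.000e-01  2.086e+02] F [-5.4 -1.1 -3. ] w 10.9
lid from TCP 0.3902787391859319 r 164.91639056216755 163.4900608599801
side lid angle 942 0.37825282867399784 z@150 132.69694777925582
side arm 1 182 0.638079080807146
side arm -1 43 0.6136779738340341
top lid angle 2375 0.374828757006957 z@150 133.05431982577727
top arm 1 100 0.6264026112828662
```

```bash
ls pics
```

```text
side0.png
side1.png
side2.png
side3.png
side4.png
sidec.png
top0.png
top3.png
topc.png
wrist1.png
wrist3.png
```

View pics/side4.png

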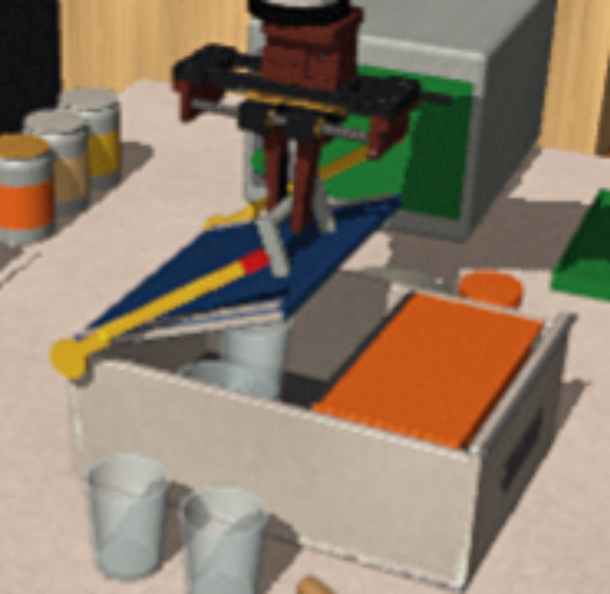

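The lid is rising with the bar held in the fingers, and the flap stays shut. I'll go on to just under the mark.

```bash
python3 -m jog '[[0,[0,-0.6,0.55],[0,0,0]],[0,[0,-1.15,1.15],[0,0,0]],[0,[0,-1.7,1.75],[0,0,0]],[0,[0,-2.2,2.4],[0,0,0]],[0,[0,-2.2,2.4],[0,0,0]],[0,[0,-2.2,2.4],[0,0,0]],[0,[0,-2.2,2.4],[0,0,0]]]'
python3 lid.py 5
```

```text
t: 9.4
ee_pos: [611.7, -110.9, 230.8]
orientation: [-1.188, 1.254, -1.245]
ft_force: [-14.8, -0.8, 6.0]
width: 11.0
t 9.4 tcp [ 611.7 -110.9  230.8] box [ 4.880e+01 -2.000e-01  2.308e+02] F [-14.8  -0.8   6. ] w 11.0
lid from TCP 0.5779260778204266 r 166.00059278877583 163.4900608599801
side lid angle 639 0.5615867025841123 z@150 134.5762550820625
side arm 1 187 0.6294570906315331
side arm -1 48 0.6075293683848538
top lid angle 2269 0.5630851288113888 z@150 134.56930413116947
top arm 1 101 0.6271439667667518
```

View pics/side5.png

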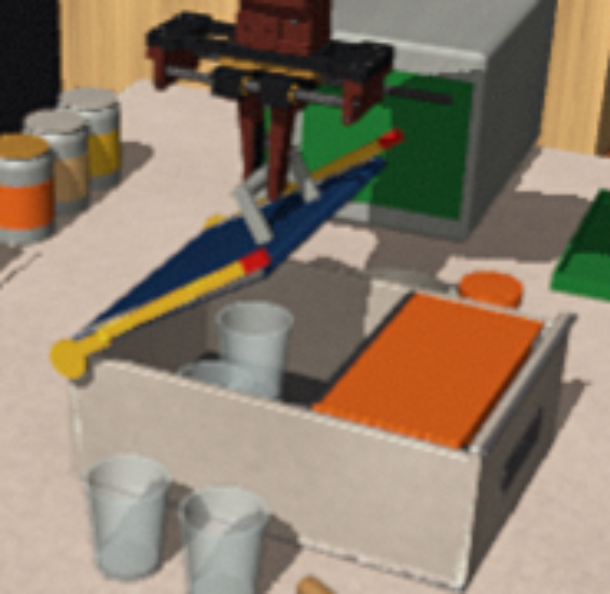

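```bash
python3 -m jog '[[0,[0,-0.4,0.4],[0,0,0]],[0,[0,-0.75,0.75],[0,0,0]],[0,[0,-0.75,0.75],[0,0,0]],[0,[0,-0.75,0.75],[0,0,0]],[0,[0,-0.75,0.75],[0,0,0]],[0,[0,-0.75,0.75],[0,0,0]]]'
python3 lid.py 6
```

```text
t: 10.1
ee_pos: [620.4, -111.4, 237.9]
orientation: [-1.187, 1.253, -1.246]
ft_force: [-9.2, -1.5, 2.0]
width: 10.9
t 10.1 tcp [ 620.4 -111.4  237.9] box [ 5.750e+01 -2.000e-01  2.379e+02] F [-9.2 -1.5  2. ] w 10.9
lid from TCP 0.6453555760616692 r 166.5352119578877 163.4900608599801
side lid angle 486 0.6272302398882934 z@150 135.40331890331692
side arm 1 185 0.6304427658079873
top lid angle 2151 0.629922726181201 z@150 135.24300680572702
top arm 1 102 0.6256226776251136
```

View pics/side6.png

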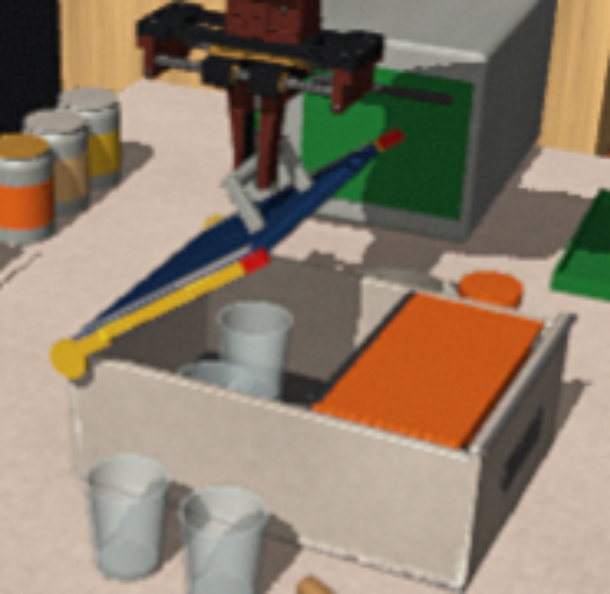

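```bash
python3 - <<'E'
from h import *
d=load("side6.npz")
cv2.imwrite("pics/z6.png",cv2.resize(d["color"][115:175,205:290,::-1],None,fx=9,fy=9,interpolation=0))
for f in("side3","top3"):
    e=load(f+".npz");b=(cloud(e)-O)@Rb
    m=(cv2.inRange(hsv(e),(100,100,30),(125,255,255))>0)&(abs(b[...,1])<105)&(b[...,0]>-30)&(b[...,0]<140)&(abs(b[...,2]-132)<6)
    q=b[m];p=np.polyfit(q[:,0],q[:,2],1);print(f,"shut lid",-p[0],np.polyval(p,150))
b=None
def mask(d):
    h=hsv(d);return (cv2.inRange(h,(20,150,120),(32,255,255))>0)|(cv2.inRange(h,(0,180,80),(3,255,255))>0)
def onplane(uv,y):
    o,r=rays(d,uv);n=Rb[:,1];t=((O-o)@n+y)/(r@n);return ((o+r*t[:,None])-O)@Rb
for k in("side0","side6"):
    d=load(k+".npz");m=mask(d)
    lo=[]; 
    for u in range(224,262):
        c=np.nonzero(m[134:172,u])[0]+134
        lo.append((u,c.max()+.5))
    X=onplane(np.array(lo),135);p=np.polyfit(X[:,0],X[:,2],1);print(k,"arm lower outer edge",np.arctan(-p[0]),np.abs(X[:,2]-np.polyval(p,X[:,0])).max())
E
```

```text
side3 shut lid -0.0012249932974837837 131.18105368299032
top3 shut lid -0.001423254860139 131.8628798371634
side0 arm lower outer edge 0.6241614924096885 1.3535085799311446
side6 arm lower outer edge 0.6269444691152731 1.4308915382108296
```

View pics/z6.png

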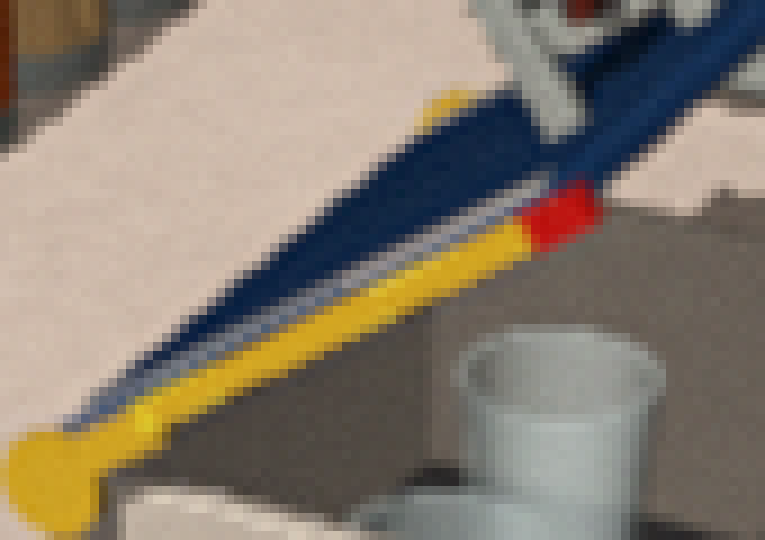

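At the mark the stripe runs parallel to the arm, from (90,410) to (545,185) in the crop. I'll run a hold test before handing in.

```bash
python3 -m jog '[[0,[0,0,0],[0,0,0]],[0,[0,0,0],[0,0,0]],[0,[0,0,0],[0,0,0]],[0,[0,0,0],[0,0,0]],[0,[0,0,0],[0,0,0]],[0,[0,0,0],[0,0,0]],[0,[0,0,0],[0,0,0]],[0,[0,0,0],[0,0,0]]]'
python3 lid.py 7
python3 - <<'E'
from h import *
a=load("top0.npz");c=load("top7.npz");d=load("side7.npz")
b=(cloud(d)-O)@Rb
m=(cv2.inRange(hsv(d),(3,170,60),(17,255,255))>0)&(abs(b[...,1])<100)&(b[...,0]>-152)&(b[...,0]<-52)&(b[...,2]>90)&(b[...,2]<150)
q=b[m];p=np.polyfit(q[:,0],q[:,2],1);print("flap",p[0],np.polyval(p,-160))
cv2.imwrite("pics/top7.png",c["color"][:,:,::-1])
E
```

```text
t: 11.0
ee_pos: [620.4, -111.4, 237.9]
orientation: [-1.186, 1.253, -1.246]
ft_force: [-9.5, -0.1, 1.8]
width: 10.9
t 11.0 tcp [ 620.4 -111.4  237.9] box [ 5.750e+01 -2.000e-01  2.379e+02] F [-9.5 -0.1  1.8] w 10.9
lid from TCP 0.6452844565725623 r 166.53835184104838 163.4900608599801
side lid angle 490 0.6270804965151304 z@150 135.43819655862657
side arm 1 184 0.6365877640560115
top lid angle 2153 0.6290706898742647 z@150 135.30317928209837
top arm 1 99 0.6267866884305974
flap -0.0025437925588787645 119.34067597168553
```

View pics/top7.png

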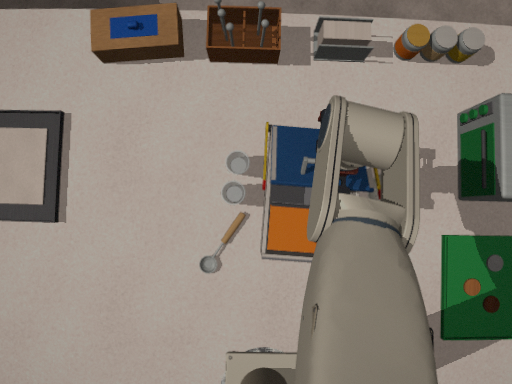

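The top view shows the glasses at (238,163) and (234,193) and the spoon at (212,262), all where they started. The arm hides the bowl and jar in this view. The lid is steady at the mark, so I'm handing in.

```bash
python3 -c "
from workcell import ctrl
print(ctrl.close_job())"
```

```text
the job is handed in; nothing more can be done
None
```

I shut the orange flap first, with the lid still down, pressing it home with about 29 N. Then I gripped the lid's steel bar, lifted the lid to the index arms, and handed the job in at about 11 s, still holding it.

- **Flap:** in the last side view it is level, with slope about 0 and its top at 119 to 120 mm. It lies behind the front rim.
- **Lid:** camera depth gives 0.627 to 0.629 rad. The index arms read mostly 0.624 to 0.631 over the whole run, and they did not move. The stripe runs parallel to the left arm in the side view. A 0.9 s hold showed no movement, with the grip opening at 10.9 mm.
- **Things to leave alone:** the outside glasses and spoon are where they started. The arm hid the bowl and jar in the last top view, so I did not check those two at the end. The inside glasses look undisturbed in the side view.
- **Readings that disagreed:**
  - The lid angle worked out from the gripper position read 0.645. It had read 0.012 to 0.018 above the camera all through the lift, and its radius was 3 mm off, so I trusted the cameras.
  - One last side-view reading of the left arm gave 0.637, and the right arm read 0.608 to 0.614 when the gripper partly hid it.

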